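# Set out the stencil-printing place

### The job

Set out the stencil-printing place on the green cutting mat: stand the green paint tub in the middle of the round cork coaster and the blue paint tub in the middle of the square black coaster, lay the orange tape roll flat on the mat halfway between the two coasters, and stand the white cup in the middle of the white square printed on the mat behind it. Put the red-knobbed hand stamp, knob up, in the middle of the blue tub's lid. Keep tubs and cup upright all the time, and leave the yellow tub where it is.

Things in the scene. Friction and masses are not known exactly. Their poses are not given: they have to be found in the camera images.
- mat: green cutting mat with a fine grid, 220 x 310 mm, 3 mm thick, fixed to the table, turned up to 0.2 rad. Origin: on its underside (table level), at the point exactly halfway between the two coasters; x points away from the robot (behind), y to the left along the row of coasters, z up. The mat reaches from 65 mm in front of this origin to 155 mm behind it, and 155 mm to either side; its top is at z = 0.003 m
- mat_square (a point): centre of the white square, 80 x 80 mm, printed flat on top of the mat 110 mm behind the mat's origin; the point lies on the mat's top; axes as the mat's
- coaster_cork: round cork coaster, 84 mm in diameter, 4 mm thick, fixed on the mat 105 mm to the left or to the right of the mat's origin. Origin: centre of its underside, 3 mm above the table, so its top is 7 mm above the table; z up
- coaster_black: square black rubber coaster, 84 x 84 mm, 4 mm thick, fixed on the mat 105 mm from the mat's origin on the other side. Origin: centre of its underside, 3 mm above the table, so its top is 7 mm above the table; z up
- tub_green: green paint tub, a closed upright cylinder 56 mm in diameter and 52 mm high with a flat lid of the same width and colour and a white band around its side, about 140 g, loose, standing upright at the start. Origin: centre of its underside; z up
- tub_blue: blue paint tub, a closed upright cylinder 56 mm in diameter and 52 mm high with a flat lid of the same width and colour and a white band around its side, about 140 g, loose, standing upright at the start. Origin: centre of its underside; z up
- tub_yellow: yellow paint tub, a closed upright cylinder 56 mm in diameter and 52 mm high with a flat lid of the same width and colour and a white band around its side, about 140 g, loose, standing upright at the start. Origin: centre of its underside; z up. It is not needed and stays where it is
- tape: orange roll of tape, a rigid flat ring 64 mm in outer diameter, 44 mm in inner diameter, 24 mm high, about 60 g, loose, lying flat at the start. Origin: centre of its underside; z up along its axis. Grip it across its outside
- cup: plain white open cup (light grey in shade), 70 mm high, 60 mm in outer diameter at the rim and a little narrower towards the bottom, rigid, about 60 g, loose, standing upright at the start. Origin: centre of its underside; z up
- stamp: hand stamp, 58 mm high: round wooden foot 44 mm in diameter and 14 mm high, a thin neck 18 mm in diameter, and on top a red knob 28 mm in diameter from 32 to 58 mm above the underside, about 70 g, loose, standing upright on its foot at the start. Origin: centre of its underside; z up
There are look-alikes about, which are no part of the job. Of the things that look like the tub_blue, the larger one is meant. Leave any pink look-alike of the stamp alone.

How it is judged:
By the outcome, as a careful person would: the job done as asked, in the order asked, and still so for the second after the job is handed in, with the robot touching nothing.
It also fails if it takes over 120 s, if anything falls off the work surface, if the arm or the gripper's body presses on something with over 40 N, if the wrist force passes 120 N, or if a joint passes its speed limit or range.

### The arm

A 6-joint arm with a two-finger parallel gripper is mounted at the origin on the work surface. World frame = base frame: x ahead of the robot, y to its left, z up, the work surface at z = 0. Lengths are in m, angles in rad, forces in N, time in s.
With the tool pointing down it reaches from about 0.3 to 0.875 m from the base axis. Payload 6.4 kg.
Tool frame: the origin (TCP) lies midway between the tips of the shut fingers; the grasp point (between the pads) lies 19 mm behind it; z points along the fingers, y is the direction in which the jaws open and shut (so a half turn about z gives the same grasp; the last joint's range is limited). The gripper opens to 88 mm and grips with 3 to 60 N. Pads are 18 mm wide; open, the fingers measure 123 mm over their backs; the gripper's body (75 mm by 187 mm) begins 45 mm behind the grasp point.
Start: joints at [0.978, 0.181, 1.607, -0, 1.354, -0.206], TCP at [0.217, 0.533, 0.239] pointing down, gripper open.
Joint ranges: [-2.99, 2.99], [-0.89, 2.07], [0.3, 2.58], [-1.14, 4.28], [0, 2.63], [-3.12, 3.12]. Speed limits (rad/s): [2.57, 2.57, 3.01, 3.14, 3.14, 3.14].

### API

Orientations are given as a rotation vector (axis times angle).
In Python, from workcell import * gives the robot as it stands. The module is installed in compiled form; this text tells all that it offers.
- The arm moves only by the shell command python3 -m crank 'ROWS' [OPENING] [FORCE]. ROWS is JSON, a list of rows, each a list of 6 numbers: the shift along the world's x, y, z in units of 0.25 m (1.0 is 0.25 m), then the turn, a rotation vector about the world's x, y, z in units of 360 degrees (1.0 is 360 degrees). In form: [[tx, ty, tz, wx, wy, wz], ...]. A call has 1 to 8 rows; each row is the pose to reach, as a shift and turn from the pose commanded when the call began, turning the shorter way round; what a row does not reach only later rows make up. A row lasts 1/12 s, in which the tool goes at most 41.7 mm and 7.16 degrees, less where a joint would pass 70% of its speed; a pose out of reach is approached as far as the arm can. A call with a number of a shift or a turn outside -1 to 1 is refused whole. A call with a gripper value outside its range is refused whole. OPENING is the closure, from 0 (fully open) to 1 (shut), set as the call begins (- or left out, the last holds). The fingers move at their own pace and stop on an object; FORCE is the grip in N (left out, the last holds). Time passes only in rows, so rows that repeat a pose let the fingers close. It gives the time, the measured TCP pose, the force and the opening at its end, in the units of the state.
- observe(): the state, without advancing time (a new reading comes with each control period).
- camera(name): name is "scene" or "top" or "wrist"; returns the picture (480x640x3 uint8, red, green, blue); there is no depth.
- get_calibration(name): a dict with "fx", "fy", "cx", "cy" (pixels), "R" (3x3) and "t" (3): a world point X has camera coordinates R X + t. Camera axes: x right, y down, z forward; pixel columns grow to the right and rows downward; lengths in m; the calibration is good to about 2 mm. A picture is of the moment at which its call begins: read the wrist's pose just before it. get_calibration takes no time and is no camera call; for the wrist camera it gives the pose at the moment of the call.
- hand_in(): hands the job in, once; it reports no verdict.
The state is a dict: "clock": time; "qpos": joint angles; "joint_velocities": joint speeds; "joint_torque": joint torques, N m; "eef_pos": TCP position; "tcp_rot": TCP orientation; "force": force on the tool from outside, world axes, zero at the start; "ft_torque": the same for the moment, N m; "gripper_width": finger opening in m.
Only numpy, scipy, OpenCV 4.12 (cv2) and the standard library are available. Lean on these libraries where they do the work, as an engineer would, in place of code of your own. Each camera call takes 0.05 s, during which the arm holds its last target.

## Working session

There is one attempt and no reset: what is moved stays moved. The work goes in short steps, Python scripts to look and compute and a shell command to move; the robot and the scene stay as the last step left them, time stands still between calls to the robot, and variables do not carry over. Pictures are saved under pics/ and viewed, and the job is handed in when it is done.

```bash
mkdir -p pics; python3 - <<'E'
from workcell import *
import cv2
s=observe();print(s['clock'],s['eef_pos'],s['tcp_rot'],s['gripper_width'])
for n in ["scene","top","wrist"]:
    im=camera(n);cv2.imwrite(f"pics/{n}0.png",im[:,:,::-1]);c=get_calibration(n);print(n,c)
E
```

```text
0.0 [0.21657108 0.53208702 0.23784471] [-6.03592382e-01 -3.08240578e+00  2.44113681e-03] 0.0879610787696912
scene {'fx': 544.1963433406709, 'fy': 544.1963433406709, 'cx': 319.51948062504266, 'cy': 249.02486253195076, 'R': array([[ 0.32587259,  0.94521143,  0.01955536],
       [ 0.58145779, -0.18406878, -0.79248061],
       [-0.7454622 ,  0.26961833, -0.60958352]]), 't': array([-0.17707735, -0.25412892,  1.40789827])}
top {'fx': 551.7779599926126, 'fy': 551.7779599926126, 'cx': 322.5885921849256, 'cy': 241.59625123286696, 'R': array([[ 0.02401861, -0.99966577,  0.00956315],
       [-0.98464011, -0.0253102 , -0.17275197],
       [ 0.17293627, -0.005267  , -0.98491893]]), 't': array([0.01366012, 0.5118418 , 1.03592282])}
wrist {'fx': 427.74836380297813, 'fy': 427.74836380297813, 'cx': 323.54223487978385, 'cy': 229.6490592573369, 'R': array([[ 0.37745072,  0.92602897, -0.00114384],
       [ 0.88828536, -0.36171676,  0.28303728],
       [ 0.26168697, -0.10784868, -0.95910823]]), 't': array([-0.57502688, -0.03818573,  0.39136453])}
```

View pics/top0.png

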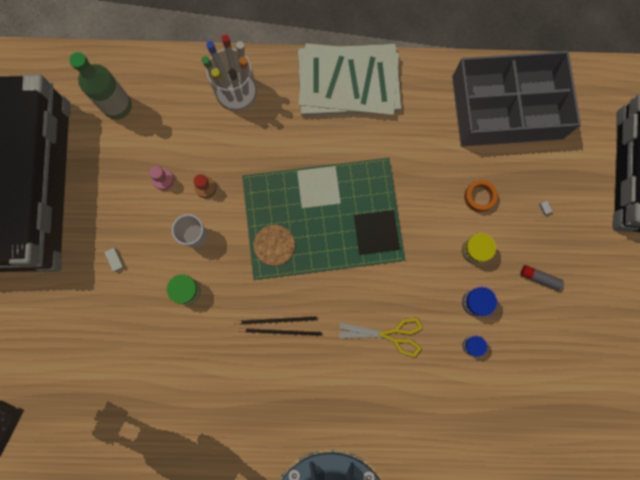

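View pics/scene0.png

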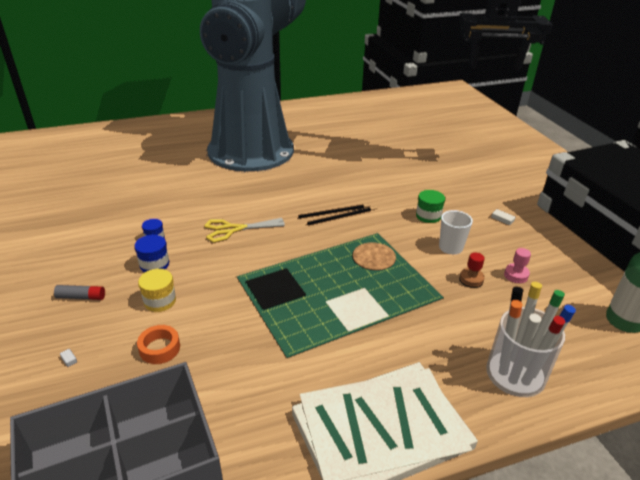

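View pics/wrist0.png

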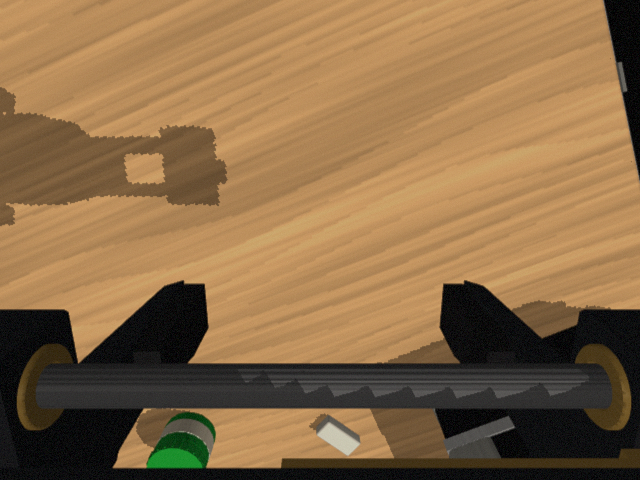

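The top view shows the mat with the cork coaster at (274,245), the black coaster at (377,232) and the white square at (319,187).
- **Green tub:** (183,290).
- **Cup:** (188,230).
- **Stamp:** the red-knobbed one is at (204,186). The pink one at (161,178) is the decoy.
- **Tape:** (481,196).
- **Yellow tub:** (482,247).
- **Blue tubs:** (481,302) is larger than (476,346), so (481,302) is the one meant.

Next I'll measure positions and enlarge the candidates.

```bash
cat > h.py <<'E'
from workcell import *
import cv2, numpy as np
def ray(c,u,v,z):
    d=c['R'].T@np.array([(u-c['cx'])/c['fx'],(v-c['cy'])/c['fy'],1.]);o=-c['R'].T@c['t']
    return (o+d*(z-o[2])/d[2])[:2]
def proj(c,X):
    p=c['R']@np.array(X)+c['t'];return np.array([c['fx']*p[0]/p[2]+c['cx'],c['fy']*p[1]/p[2]+c['cy']])
H={'green':((50,150,60),(72,255,255)),'blue':((112,150,60),(128,255,255)),'yellow':((26,170,90),(34,255,255)),'orange':((5,200,120),(13,255,255)),'red':((0,190,60),(4,255,255))}
def blobs(hsv,k,roi=None,mn=40):
    m=cv2.inRange(hsv,np.array(H[k][0]),np.array(H[k][1]))
    if k=='red': m|=cv2.inRange(hsv,np.array((174,190,60)),np.array((180,255,255)))
    cs,_=cv2.findContours(m,cv2.RETR_EXTERNAL,cv2.CHAIN_APPROX_NONE)
    return [c for c in cs if cv2.contourArea(c)>mn]
def plane_pts(cal,c,z): return np.array([ray(cal,*p[0],z) for p in c])
E
cat > m.py <<'E'
from h import *
for n in ['top','scene']:
    im=cv2.imread(f'pics/{n}0.png');hsv=cv2.cvtColor(im,cv2.COLOR_BGR2HSV);cal=get_calibration(n)
    for k,z in [('green',.052),('blue',.052),('yellow',.052),('orange',.024),('red',.05)]:
        for c in blobs(hsv,k):
            P=plane_pts(cal,c,z).astype(np.float32);(cx,cy),r=cv2.minEnclosingCircle(P)
            print(n,k,c.reshape(-1,2).mean(0).round(),'circ',round(cx,4),round(cy,4),'d',round(2*r,4))
im=cv2.imread('pics/top0.png')
a=cv2.resize(im[280:365,440:525],None,fx=4,fy=4,interpolation=2);b=cv2.resize(im[150:235,135:220],None,fx=4,fy=4,interpolation=2)
cv2.imwrite('pics/cand.png',np.hstack([a,b]))
E
python3 m.py
python3 - <<'E'
import cv2
im=cv2.imread('pics/top0.png');h=cv2.cvtColor(im,cv2.COLOR_BGR2HSV)
for u,v in [(183,290),(481,302),(476,346),(482,247),(470,196),(201,181),(204,190),(274,245),(377,232),(319,187),(300,240),(188,230)]:print((u,v),h[v,u])
E
```

```text
top green [181. 289.] circ 0.4119 0.2941 d 0.0529
top green [77. 59.] circ 0.8772 0.54 d 0.0262
top blue [476. 346.] circ 0.3175 -0.2677 d 0.0391
top blue [481. 301.] circ 0.4008 -0.2801 d 0.0561
top yellow [401. 336.] circ 0.3332 -0.1279 d 0.0837
top yellow [481. 247.] circ 0.5071 -0.2823 d 0.0561
top red [527. 272.] circ 0.4608 -0.3717 d 0.0252
top red [200. 180.] circ 0.6274 0.2724 d 0.0222
scene green [557. 298.] circ 0.7562 0.3425 d 0.0372
scene green [431. 200.] circ 0.4235 0.2888 d 0.0768
scene green [  9. 103.] circ -0.4374 -0.5848 d 0.5199
scene green [533.  66.] circ -0.2377 1.0206 d 0.5068
scene green [546.   8.] circ -0.8391 1.5619 d 0.3462
scene green [328.  48.] circ -0.6778 0.5032 d 1.2327
scene green [114.  56.] circ -0.8796 -0.3965 d 1.5474
scene blue [151. 240.] circ 0.3874 -0.2799 d 0.129
scene yellow [155. 279.] circ 0.5056 -0.2831 d 0.0508
scene orange [160. 354.] circ 0.6386 -0.2944 d 0.0576
scene orange [154. 335.] circ 0.6142 -0.2981 d 0.0422
scene red [557. 324.] circ 0.8051 0.3048 d 0.0403
scene red [ 96. 293.] circ 0.5086 -0.3778 d 0.0376
scene red [475. 261.] circ 0.6278 0.2666 d 0.0528
(183, 290) [ 57 155 115]
(481, 302) [113 210 126]
(476, 346) [113 212 125]
(482, 247) [ 28 235 150]
(470, 196) [ 14 206 145]
(201, 181) [  4 195 132]
(204, 190) [ 14 150  85]
(274, 245) [ 15 135 125]
(377, 232) [26 48 37]
(319, 187) [ 30  35 147]
(300, 240) [67 83 77]
(188, 230) [ 16  36 119]
```

View pics/cand.png

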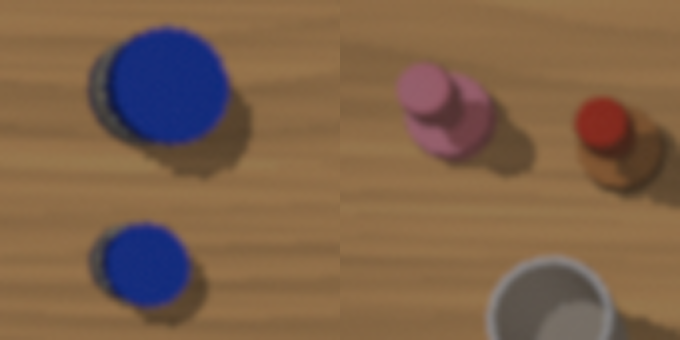

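The crop confirms both choices. The larger blue lid at (481,302) measures 56 mm, against 39 mm for the other. The red-knobbed stamp at (201,181) is clearly different from the pink one. Next I'll measure the mat, tape, cup and knob.

```bash
cat > m2.py <<'E'
from h import *
im=cv2.imread('pics/top0.png');hsv=cv2.cvtColor(im,cv2.COLOR_BGR2HSV);cal=get_calibration('top')
def get(name,lo,hi,roi,z):
    m=np.zeros(im.shape[:2],np.uint8);x0,y0,x1,y1=roi
    m[y0:y1,x0:x1]=cv2.inRange(hsv,np.array(lo),np.array(hi))[y0:y1,x0:x1]
    m=cv2.morphologyEx(m,cv2.MORPH_CLOSE,np.ones((3,3)))
    cs,_=cv2.findContours(m,cv2.RETR_EXTERNAL,cv2.CHAIN_APPROX_NONE)
    c=max(cs,key=cv2.contourArea);P=cv2.convexHull(plane_pts(cal,c,z).astype(np.float32)*1000)
    M=cv2.moments(P);ctr=np.array([M['m10']/M['m00'],M['m01']/M['m00']]);r=cv2.minAreaRect(P)
    print(name,'cent',ctr.round(1),'rect',np.round(r[0],1),np.round(r[1],1),round(r[2],2),'eqd',round(2*np.sqrt(M['m00']/np.pi),1));return ctr
ck=get('cork',(8,100,70),(22,255,255),(250,220,300,268),.007)
bl=get('black',(0,0,0),(180,110,58),(345,200,410,262),.007)
sq=get('square',(0,0,110),(180,60,255),(285,160,350,215),.003)
get('mat',(34,40,20),(90,255,255),(230,150,415,285),.003)
get('tape',(2,150,90),(16,255,255),(460,176,502,216),.024)
get('cup',(0,0,60),(180,70,255),(165,208,212,250),.070)
get('knob',(0,165,70),(8,255,255),(190,170,215,197),.058)
get('green',(48,130,60),(72,255,255),(160,270,205,310),.052)
get('blue',(108,150,60),(128,255,255),(460,284,502,320),.052)
get('yellow',(24,180,90),(34,255,255),(460,230,502,266),.052)
o=(ck+bl)/2;d=ck-bl;yaw=np.arctan2(-d[0],d[1]);print('mid',o,'dist',np.hypot(*d),'yaw',yaw)
e=sq-o;print('sq off',e,np.hypot(*e),'yaw',np.arctan2(e[1],e[0]))
E
python3 m2.py
```

```text
cork cent [508.9 124.4] rect [508.7 124.3] [82.2 81. ] 1.89 eqd 82.5
black cent [540.3 -82.8] rect [540.3 -82.9] [83.8 85.3] 8.78 eqd 94.6
square cent [634.3  37.7] rect [634.2  37.7] [81.8 81.5] 8.98 eqd 91.6
mat cent [569.6  27.5] rect [569.6  27.6] [218.1 307.7] 8.72 eqd 291.9
tape cent [ 619.6 -292.9] rect [ 620.6 -292.2] [67.1 65.2] 88.24 eqd 66.7
cup cent [522.3 283.3] rect [521.1 282.5] [69.8 58.9] 47.21 eqd 63.9
knob cent [624.3 269.6] rect [623.9 269.5] [27.4 23.6] 46.44 eqd 25.7
green cent [411.9 294.4] rect [412.2 294.7] [51.6 53.8] 1.44 eqd 53.2
blue cent [ 402.  -280.1] rect [ 402.6 -280.2] [49.6 55.6] 1.4 eqd 53.1
yellow cent [ 507.4 -282.1] rect [ 508.1 -282.1] [54.6 53.6] 88.78 eqd 54.7
mid [524.59611143  20.79404279] dist 209.63353150042096 yaw 0.1502702383360275
sq off [109.72687602  16.87547959] 111.01697677423232 yaw 0.15259966576662465
```

```bash
python3 - <<'E'
import cv2
im=cv2.imread('pics/top0.png');cv2.imwrite('pics/big.png',cv2.resize(im[145:310,140:300],None,fx=3.6,fy=3.6,interpolation=2))
E
```

```text
(no output)
```

View pics/big.png

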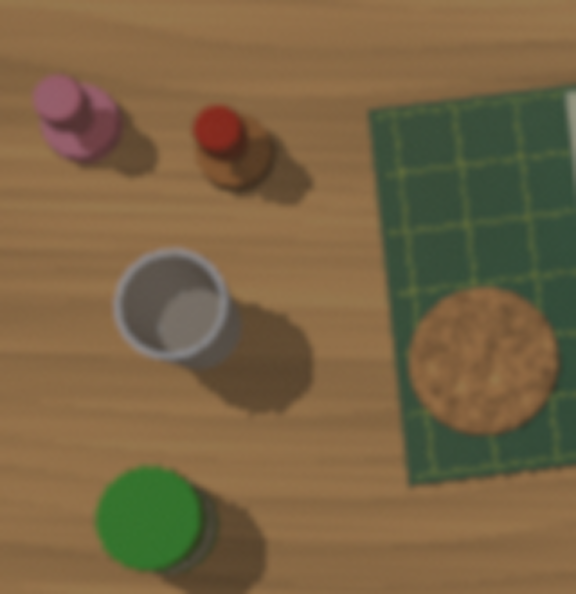

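All the checks on the mat agree: its origin is at (524.8, 20.8) mm and its yaw is 0.151. That puts cork at (509.0, 124.6), black at (540.6, -83.0) and the square at (633.7, 37.4). First, move above the green tub.

```bash
python3 -m crank '[[0.782,-0.951,-0.47,0,0,0],[0.782,-0.951,-0.47,0,0,0],[0.782,-0.951,-0.47,0,0,0],[0.782,-0.951,-0.47,0,0,0],[0.782,-0.951,-0.47,0,0,0],[0.782,-0.951,-0.47,0,0,0],[0.782,-0.951,-0.47,0,0,0],[0.782,-0.951,-0.47,0,0,0]]' 0 25
python3 - <<'E'
from h import *
im=cv2.imread('pics/top0.png');cal=get_calibration('top')
print('cup',ray(cal,187.6,229.7,.07),'knob',ray(cal,200.5,180.5,.058))
s=observe();print(s['eef_pos'],s['tcp_rot'])
c=get_calibration('wrist');w=camera('wrist');cv2.imwrite('pics/w1.png',w[:,:,::-1]);print(proj(c,[.412,.2943,.052]))
# stamp in scene
sc=cv2.imread('pics/scene0.png');cs=get_calibration('scene');print('knob scene expects',proj(cs,[.624,.2696,.045]),'cup rim',proj(cs,[.522,.283,.07]))
cv2.imwrite('pics/sc_c.png',cv2.resize(sc[180:300,400:560],None,fx=4.5,fy=4.5,interpolation=2))
E
```

```text
clock: 0.82
eef_pos: [0.4132, 0.2928, 0.1203]
tcp_rot: [-0.604, -3.083, 0.0]
force: [0.4, 0.3, -0.7]
gripper_width: 0.0879
cup [0.52333242 0.2853324 ] knob [0.62478331 0.26947694]
[0.41318929 0.29279607 0.12032747] [-6.04221624e-01 -3.08280083e+00  4.70371218e-04]
[324.00259473 245.05898848]
knob scene expects [474.83556749 261.92168757] cup rim [454.94407154 218.94350148]
```

View pics/w1.png

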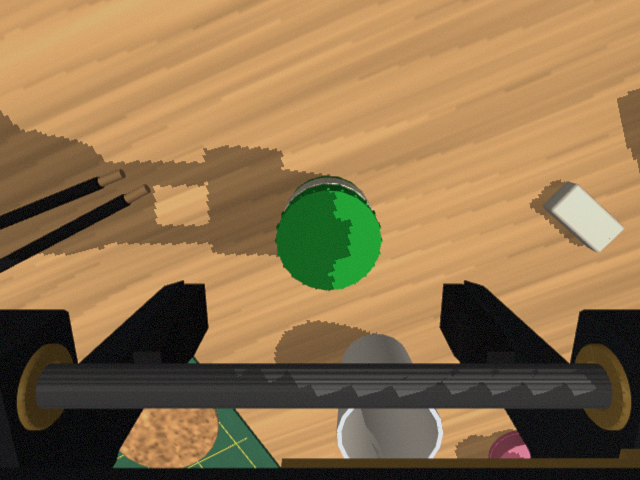

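View pics/sc_c.png

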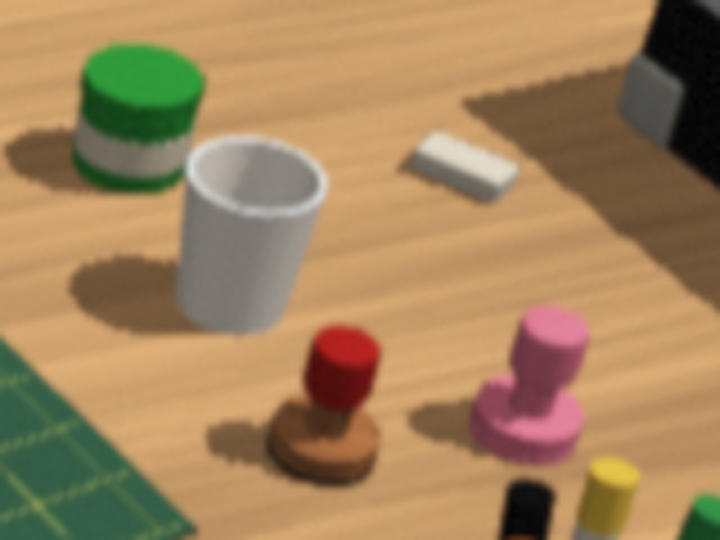

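The wrist view shows the green lid centred near (329,239), between the open fingers; I expected (324,245).

```bash
python3 - <<'E'
from h import *
w=cv2.imread('pics/w1.png');hsv=cv2.cvtColor(w,cv2.COLOR_BGR2HSV);c=get_calibration('wrist')
b=max(blobs(hsv,'green'),key=cv2.contourArea);P=plane_pts(c,b,.052).astype(np.float32);print(cv2.minEnclosingCircle(P), ray(c,329,239,.052))
s=observe();print(s['eef_pos'])
E
```

```text
((0.4115912616252899, 0.2936384081840515), 0.028914298862218857) [0.41161665 0.29361356]
[0.41568083 0.2883743  0.11807471]
```

```bash
python3 -m crank '[[0,0,0,0,0,0],[0,0,0,0,0,0],[0,0,0,0,0,0]]'
python3 - <<'E'
from h import *
c=get_calibration('wrist');w=camera('wrist')[:,:,::-1].copy();hsv=cv2.cvtColor(w,cv2.COLOR_BGR2HSV)
b=max(blobs(hsv,'green'),key=cv2.contourArea);P=plane_pts(c,b,.052).astype(np.float32);print(cv2.minEnclosingCircle(P))
s=observe();print(s['clock'],s['eef_pos'],s['joint_velocities'])
E
```

```text
clock: 1.12
eef_pos: [0.412, 0.2956, 0.1216]
tcp_rot: [0.603, 3.083, 0.001]
force: [-0.5, 0.1, 0.0]
gripper_width: 0.0879
((0.4097246527671814, 0.2978651523590088), 0.0295114628970623)
1.1667 [0.41189124 0.29588731 0.12172572] [ 8.98461633e-03 -2.73690662e-03  5.16200106e-05 -2.57619226e-03
 -1.58296891e-03 -3.34083135e-03]
```

```bash
python3 -m crank '[[-0.004,0,-0.15,0,0,0],[-0.004,0,-0.3,0,0,0],[-0.004,0,-0.4,0,0,0],[-0.004,0,-0.436,0,0,0],[-0.004,0,-0.436,0,0,0],[-0.004,0,-0.436,0,0,0]]' 0
python3 -m crank '[[0,0,0,0,0,0],[0,0,0,0,0,0],[0,0,0,0,0,0],[0,0,0,0,0,0],[0,0,0,0,0,0],[0,0,0,0,0,0]]' 1 25
```

```text
clock: 1.67
eef_pos: [0.4115, 0.2958, 0.013]
tcp_rot: [0.601, 3.083, 0.001]
force: [0.9, -0.1, 0.7]
gripper_width: 0.088
clock: 2.17
eef_pos: [0.4119, 0.295, 0.0129]
tcp_rot: [0.604, 3.082, 0.001]
force: [-1.1, -0.7, 4.1]
gripper_width: 0.0554
```

```bash
python3 -m crank '[[0,0,0.1,0,0,0],[0,0,0.22,0,0,0],[0.1,-0.14,0.24,0,0,0],[0.18,-0.28,0.24,0,0,0],[0.26,-0.42,0.24,0,0,0],[0.34,-0.56,0.24,0,0,0],[0.39,-0.684,0.24,0,0,0],[0.39,-0.684,0.24,0,0,0]]'
python3 -m crank '[[0,0,0,0,0,0],[0,0,-0.1,0,0,0],[0,0,-0.17,0,0,0],[0,0,-0.19,0,0,0],[0,0,-0.19,0,0,0],[0,0,-0.19,0,0,0]]'
python3 - <<'E'
from h import *
c=get_calibration('top');w=camera('top')[:,:,::-1].copy();cv2.imwrite('pics/t2.png',w)
w=camera('wrist')[:,:,::-1].copy();cv2.imwrite('pics/w2.png',w)
E
```

```text
clock: 2.83
eef_pos: [0.5117, 0.1186, 0.0726]
tcp_rot: [0.611, 3.079, -0.002]
force: [-0.4, 0.3, -1.5]
gripper_width: 0.0556
clock: 3.33
eef_pos: [0.5084, 0.1246, 0.0248]
tcp_rot: [-0.602, -3.083, 0.0]
force: [-0.5, 0.1, -0.3]
gripper_width: 0.0554
```

View pics/w2.png

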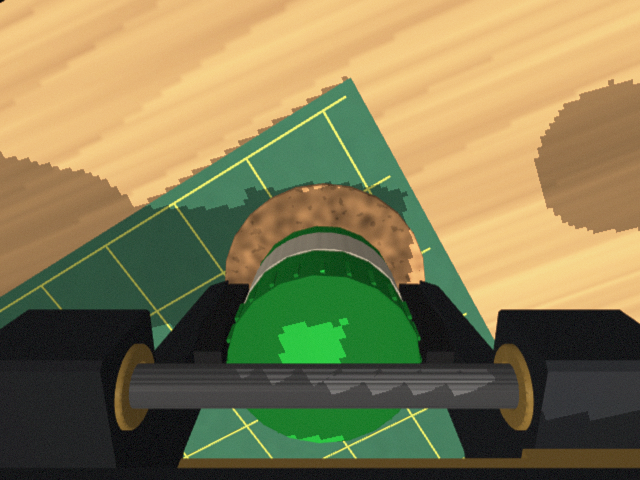

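The tub is centred over the cork coaster: both are near u≈324. I'll lower it 5 mm and release.

```bash
python3 -m crank '[[0,0,-0.01,0,0,0],[0,0,-0.02,0,0,0],[0,0,-0.02,0,0,0],[0,0,-0.02,0,0,0]]'
python3 -m crank '[[0,0,0,0,0,0],[0,0,0,0,0,0],[0,0,0,0,0,0],[0,0,0,0,0,0],[0,0,0.12,0,0,0],[0,0,0.28,0,0,0],[0,0,0.4,0,0,0],[0,0,0.4,0,0,0]]' 0
python3 - <<'E'
from h import *
c=get_calibration('wrist');print(observe()['eef_pos'])
w=camera('wrist')[:,:,::-1].copy();cv2.imwrite('pics/w3.png',w)
w=camera('top')[:,:,::-1].copy();cv2.imwrite('pics/t3.png',w)
print(proj(c,[.509,.1246,.059]))
E
```

```text
clock: 3.77
eef_pos: [0.5092, 0.1238, 0.02]
tcp_rot: [0.604, 3.082, 0.0]
force: [0.1, 0.1, 0.2]
gripper_width: 0.0556
clock: 4.43
eef_pos: [0.5133, 0.124, 0.1262]
tcp_rot: [0.601, 3.073, 0.004]
force: [2.0, 0.3, 0.5]
gripper_width: 0.0883
[0.51325547 0.12396517 0.12623531]
[319.69633692 239.94902622]
```

View pics/w3.png

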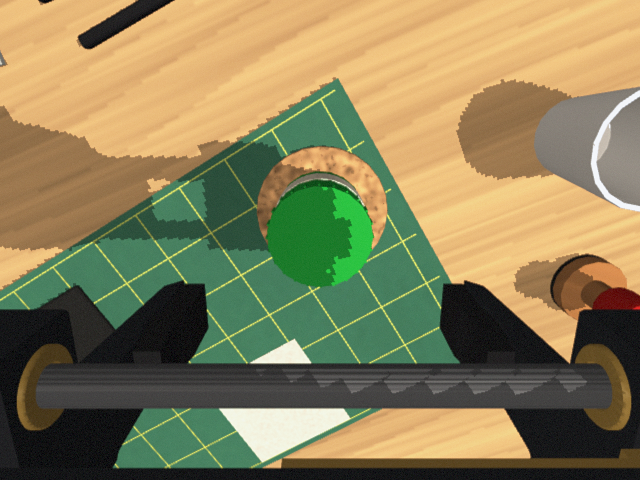

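Green is released upright on the cork, with its lid at (320,233) in the wrist view. Next, move to the larger blue tub.

```bash
python3 -m crank '[[-0.04,-0.16,0,0,0,0],[-0.08,-0.32,0,0,0,0],[-0.12,-0.48,0,0,0,0],[-0.16,-0.64,0,0,0,0],[-0.2,-0.8,0,0,0,0],[-0.24,-0.96,0,0,0,0],[-0.24,-0.96,0,0,0,0]]'
python3 -m crank '[[-0.05,-0.16,0,0,0,0],[-0.1,-0.32,0,0,0,0],[-0.15,-0.48,0,0,0,0],[-0.19,-0.62,0,0,0,0],[-0.19,-0.658,0,0,0,0],[-0.19,-0.658,0,0,0,0],[-0.19,-0.658,0,0,0,0],[-0.19,-0.658,0,0,0,0]]'
python3 - <<'E'
from h import *
c=get_calibration('wrist');s=observe();print(s['eef_pos'],s['joint_velocities'].round(3))
w=camera('wrist')[:,:,::-1].copy();cv2.imwrite('pics/w4.png',w)
hsv=cv2.cvtColor(w,cv2.COLOR_BGR2HSV)
for b in blobs(hsv,'blue',mn=300):
  P=plane_pts(c,b,.052).astype(np.float32);print(cv2.minEnclosingCircle(P))
print(proj(c,[.402,-.2802,.052]))
im=cv2.imread('pics/t3.png');hs=cv2.cvtColor(im,cv2.COLOR_BGR2HSV);ct=get_calibration('top')
for b in blobs(hs,'green'): print('green',cv2.minEnclosingCircle(plane_pts(ct,b,.059).astype(np.float32)))
E
```

```text
clock: 5.12
eef_pos: [0.4467, -0.1219, 0.1183]
tcp_rot: [-0.613, -3.079, 0.002]
force: [0.2, -1.0, -0.2]
gripper_width: 0.088
clock: 5.78
eef_pos: [0.4013, -0.2786, 0.1186]
tcp_rot: [-0.602, -3.081, -0.003]
force: [0.6, 0.8, 0.9]
gripper_width: 0.088
[ 0.40125163 -0.27857801  0.1185905 ] [ 0.012 -0.01   0.    -0.002 -0.001 -0.007]
((0.4000188112258911, -0.2802000939846039), 0.029578344896435738)
((0.31737977266311646, -0.2707314193248749), 0.018793178722262383)
[319.67486738 251.69192073]
green ((0.8738372921943665, 0.535807728767395), 0.013508081436157227)
```

View pics/w4.png

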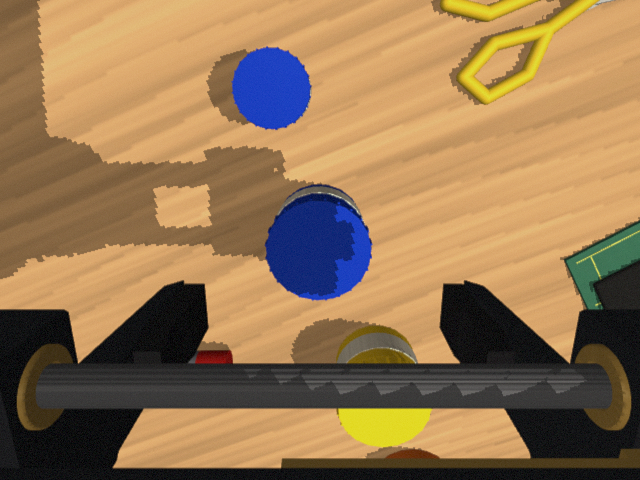

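View pics/t3.png

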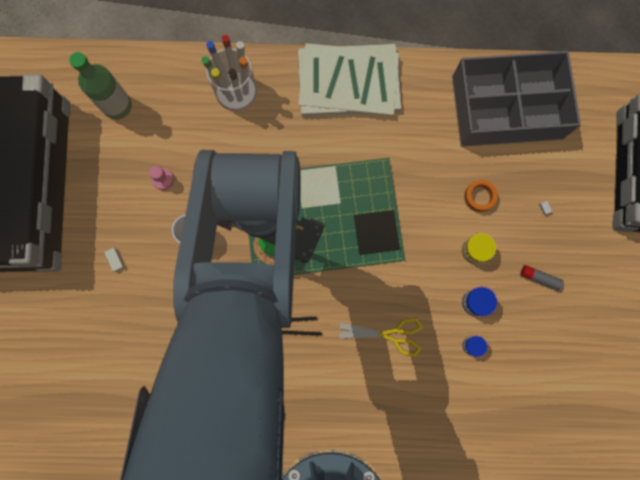

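The wrist view shows the larger blue lid at (319,247) between the fingers, with the small one off at (271,88). Descend and grip.

```bash
python3 -m crank '[[0,0,-0.15,0,0,0],[0,0,-0.3,0,0,0],[0,0,-0.4,0,0,0],[0,0,-0.426,0,0,0],[0,0,-0.426,0,0,0],[0,0,-0.426,0,0,0]]' 0
python3 -m crank '[[0,0,0,0,0,0],[0,0,0,0,0,0],[0,0,0,0,0,0],[0,0,0,0,0,0],[0,0,0,0,0,0],[0,0,0,0,0,0]]' 1 25
```

```text
clock: 6.33
eef_pos: [0.4021, -0.2802, 0.0139]
tcp_rot: [0.602, 3.083, -0.0]
force: [0.9, 0.0, 0.0]
gripper_width: 0.0883
clock: 6.83
eef_pos: [0.4017, -0.2811, 0.0138]
tcp_rot: [0.604, 3.082, -0.001]
force: [-0.5, 0.6, 5.8]
gripper_width: 0.0554
```

```bash
python3 -m crank '[[0,0,0.1,0,0,0],[0,0,0.22,0,0,0],[0.09,0.13,0.24,0,0,0],[0.18,0.26,0.24,0,0,0],[0.27,0.39,0.24,0,0,0],[0.36,0.52,0.24,0,0,0],[0.45,0.65,0.24,0,0,0],[0.555,0.791,0.24,0,0,0]]'
python3 -m crank '[[0,0,0,0,0,0],[0,0,0,0,0,0],[0,0,-0.1,0,0,0],[0,0,-0.17,0,0,0],[0,0,-0.195,0,0,0],[0,0,-0.195,0,0,0],[0,0,-0.195,0,0,0]]'
python3 - <<'E'
from h import *
s=observe();print(s['eef_pos'])
w=camera('wrist')[:,:,::-1].copy();cv2.imwrite('pics/w5.png',w)
E
```

```text
clock: 7.5
eef_pos: [0.539, -0.0831, 0.073]
tcp_rot: [-0.604, -3.082, 0.0]
force: [1.2, -1.1, -1.1]
gripper_width: 0.0559
clock: 8.08
eef_pos: [0.5382, -0.0856, 0.0244]
tcp_rot: [-0.606, -3.082, -0.0]
force: [0.4, 1.0, -0.4]
gripper_width: 0.0555
[ 0.53822069 -0.08562859  0.02443724]
```

View pics/w5.png

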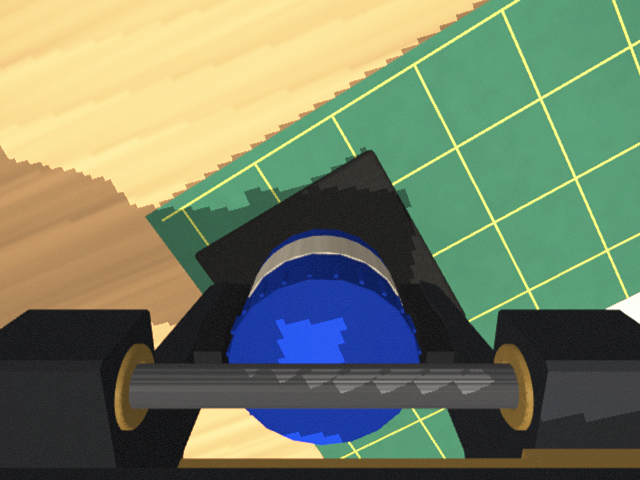

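```bash
python3 -m crank '[[0.004,0.004,-0.008,0,0,0],[0.006,0.007,-0.014,0,0,0],[0.006,0.007,-0.016,0,0,0],[0.006,0.007,-0.016,0,0,0],[0.006,0.007,-0.016,0,0,0]]'
python3 -m crank '[[0,0,0,0,0,0],[0,0,0,0,0,0],[0,0,0,0,0,0],[0,0,0,0,0,0],[0,0,0.12,0,0,0],[0,0,0.28,0,0,0],[0,0,0.4,0,0,0],[0,0,0.4,0,0,0]]' 0
python3 - <<'E'
from h import *
c=get_calibration('wrist');print(observe()['eef_pos'])
w=camera('wrist')[:,:,::-1].copy();cv2.imwrite('pics/w6.png',w)
print(proj(c,[.5406,-.083,.059]))
E
```

```text
clock: 8.55
eef_pos: [0.5407, -0.0831, 0.0209]
tcp_rot: [0.603, 3.082, -0.0]
force: [0.5, -0.4, 0.8]
gripper_width: 0.0555
clock: 9.22
eef_pos: [0.5444, -0.0845, 0.1272]
tcp_rot: [0.601, 3.072, -0.003]
force: [1.4, 0.2, 0.4]
gripper_width: 0.088
[ 0.5443904  -0.08447858  0.1271793 ]
[322.04528312 239.44095521]
```

View pics/w6.png

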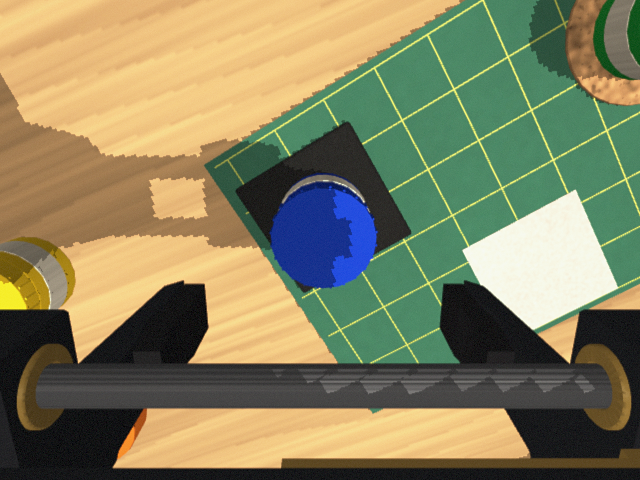

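Blue is released on the black coaster, lid at (324,234) against an expected (322,239), so within about 2 mm. Now the tape.

```bash
python3 -m crank '[[0.06,-0.15,0,0,0,0],[0.12,-0.3,0,0,0,0],[0.18,-0.45,0,0,0,0],[0.24,-0.6,0,0,0,0],[0.3,-0.75,0,0,0,0],[0.318,-0.838,0,0,0,0],[0.318,-0.838,0,0,0,0],[0.318,-0.838,0,0,0,0]]'
python3 -m crank '[[0,0,0,0,0,0],[0,0,0,0,0,0]]'
python3 - <<'E'
from h import *
c=get_calibration('wrist');s=observe();print(s['eef_pos'],s['joint_velocities'].round(3))
w=camera('wrist')[:,:,::-1].copy();cv2.imwrite('pics/w7.png',w)
hsv=cv2.cvtColor(w,cv2.COLOR_BGR2HSV)
for b in blobs(hsv,'orange',mn=300):
  P=plane_pts(c,b,.024).astype(np.float32);print(cv2.minEnclosingCircle(P))
print(proj(c,[.620,-.2927,.024]))
w=camera('top')[:,:,::-1].copy();cv2.imwrite('pics/t7.png',w)
E
```

```text
clock: 9.93
eef_pos: [0.6187, -0.2931, 0.1183]
tcp_rot: [-0.607, -3.08, -0.002]
force: [-0.2, 0.4, -0.4]
gripper_width: 0.0882
clock: 10.1
eef_pos: [0.6192, -0.2906, 0.1195]
tcp_rot: [-0.602, -3.082, -0.002]
force: [0.2, -0.1, -1.0]
gripper_width: 0.0879
[ 0.61918127 -0.2906447   0.11950507] [ 0.007 -0.011 -0.003 -0.004 -0.002 -0.004]
((0.6192649602890015, -0.29317614436149597), 0.03202596679329872)
[319.5594617  235.95997298]
```

View pics/w7.png

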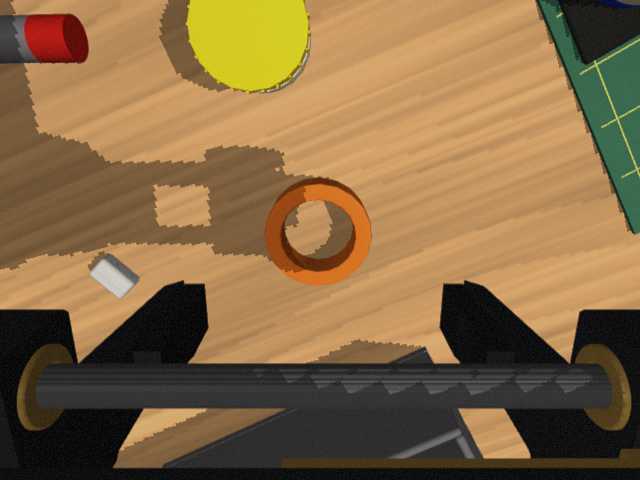

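View pics/t7.png

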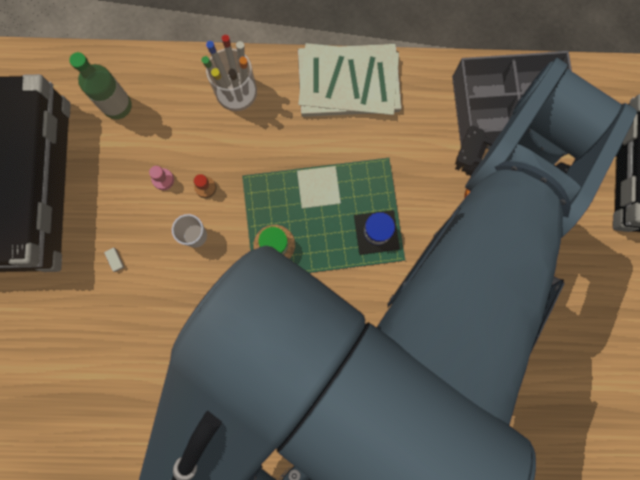

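```bash
python3 - <<'E'
from h import *
c=get_calibration('wrist');t=get_calibration('top');s=get_calibration('scene')
for z in (0,.03,.05,.07):print(z,ray(c,425,348,z),ray(c,165,465,z),'top',ray(t,465,146,z),ray(t,455,92,z),ray(t,577,128,z))
for z in (0,.03,.05,.07): print('scene near-corner',z,ray(s,188,367,z), ray(s,216,460,z))
E
python3 - <<'E'
import cv2
a=cv2.imread('pics/scene0.png');cv2.imwrite('pics/tray.png',cv2.resize(a[320:480,0:230],None,fx=3.4,fy=3.4))
E
```

```text
0 [ 0.73294677 -0.25822764] [ 0.75519186 -0.4782902 ] top [ 0.73153104 -0.26924375] [ 0.8524501  -0.25023448] [ 0.77819767 -0.50874393]
0.03 [ 0.71261329 -0.25870898] [ 0.73236623 -0.45411754] top [ 0.72051631 -0.26108987] [ 0.83816313 -0.24259503] [ 0.76592008 -0.49410886]
0.05 [ 0.69905764 -0.25902988] [ 0.71714914 -0.43800243] top [ 0.71317315 -0.25565396] [ 0.82863848 -0.23750206] [ 0.75773501 -0.48435214]
0.07 [ 0.685502   -0.25935077] [ 0.70193206 -0.42188733] top [ 0.70583    -0.25021805] [ 0.81911384 -0.23240909] [ 0.74954995 -0.47459542]
scene near-corner 0 [ 0.66857292 -0.25792249] [ 0.83751241 -0.24575844]
scene near-corner 0.03 [ 0.69521672 -0.2579713 ] [ 0.85648066 -0.24635991]
scene near-corner 0.05 [ 0.71297925 -0.25800385] [ 0.86912616 -0.24676089]
scene near-corner 0.07 [ 0.73074178 -0.25803639] [ 0.88177165 -0.24716187]
```

View pics/tray.png

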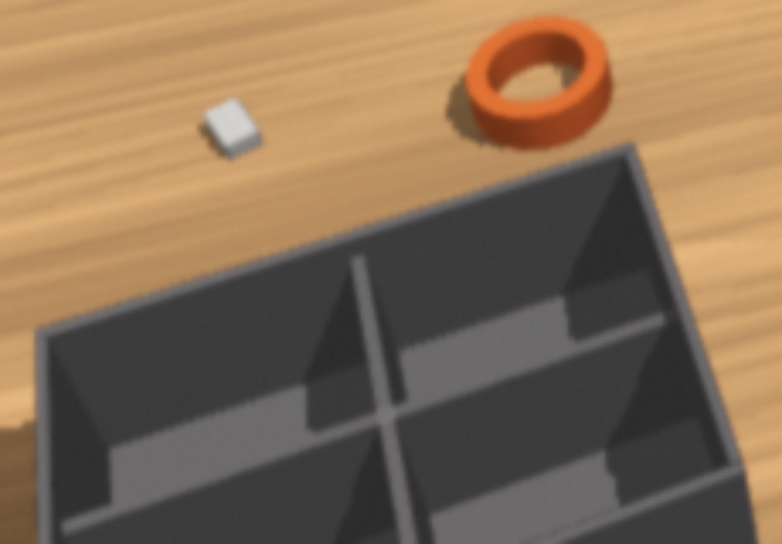

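```bash
python3 -m crank '[[0.002,-0.008,-0.15,0,0,0],[0.002,-0.008,-0.3,0,0,0],[0.002,-0.008,-0.4,0,0,0],[0.002,-0.008,-0.44,0,0,0],[0.002,-0.008,-0.456,0,0,0],[0.002,-0.008,-0.456,0,0,0],[0.002,-0.008,-0.456,0,0,0]]' 0
python3 -m crank '[[0,0,0,0,0,0],[0,0,0,0,0,0],[0,0,0,0,0,0],[0,0,0,0,0,0],[0,0,0,0,0,0],[0,0,0,0,0,0]]' 1 20
```

```text
clock: 10.78
eef_pos: [0.6216, -0.2951, 0.0085]
tcp_rot: [0.603, 3.081, -0.002]
force: [0.0, -0.3, 0.8]
gripper_width: 0.088
clock: 11.28
eef_pos: [0.6207, -0.2949, 0.0074]
tcp_rot: [0.604, 3.082, -0.001]
force: [-1.6, 0.8, 6.1]
gripper_width: 0.0625
```

```bash
python3 -m crank '[[0,0,0.1,0,0,0],[0,0,0.25,0,0,0],[0,0.03,0.38,0,0,-0.019],[0,0.15,0.42,0,0,-0.038],[-0.04,0.29,0.42,0,0,-0.056],[-0.08,0.43,0.42,0,0,-0.074],[-0.13,0.56,0.42,0,0,-0.092],[-0.18,0.69,0.42,0,0,-0.11]]'
python3 -m crank '[[-0.04,0.1,0,0,0,-0.018],[-0.08,0.22,0,0,0,-0.036],[-0.12,0.34,0,0,0,-0.054],[-0.16,0.46,0,0,0,-0.054],[-0.204,0.572,0,0,0,-0.054],[-0.204,0.572,0,0,0,-0.054],[-0.204,0.572,0,0,0,-0.054],[-0.204,0.572,0,0,0,-0.054]]'
python3 - <<'E'
from h import *
from scipy.spatial.transform import Rotation as R
s=observe();print(s['eef_pos'],R.from_rotvec(s['tcp_rot']).as_matrix()[:,1],s['joint_velocities'].round(3))
w=camera('wrist')[:,:,::-1].copy();cv2.imwrite('pics/w8.png',w)
E
```

```text
clock: 11.95
eef_pos: [0.5743, -0.1205, 0.1112]
tcp_rot: [-1.62, -2.691, -0.0]
force: [0.3, -0.5, -0.8]
gripper_width: 0.0625
clock: 12.62
eef_pos: [0.5246, 0.0207, 0.1116]
tcp_rot: [2.043, 2.385, 0.0]
force: [0.6, 0.1, -0.8]
gripper_width: 0.0627
[0.52463851 0.02066775 0.11159695] [9.88136387e-01 1.53578112e-01 4.94040641e-04] [-0.023  0.007 -0.013  0.002  0.     0.003]
```

View pics/w8.png

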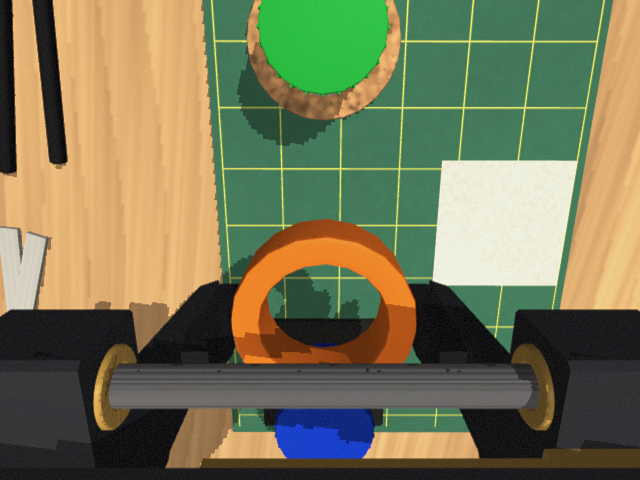

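The tape is aligned with the coaster row and held between the tubs. Lower it straight down and release.

```bash
python3 -m crank '[[0,0,-0.1,0,0,0],[0,0,-0.22,0,0,0],[0,0,-0.32,0,0,0],[0,0,-0.37,0,0,0],[0,0,-0.39,0,0,0],[0,0,-0.4,0,0,0],[0,0,-0.402,0,0,0],[0,0,-0.402,0,0,0]]'
python3 -m crank '[[0,0,0,0,0,0],[0,0,0,0,0,0]]'
```

```text
clock: 13.33
eef_pos: [0.5254, 0.0205, 0.0121]
tcp_rot: [2.044, 2.384, 0.002]
force: [0.8, -0.7, -0.4]
gripper_width: 0.0625
clock: 13.5
eef_pos: [0.5252, 0.0208, 0.0121]
tcp_rot: [2.043, 2.384, 0.002]
force: [0.2, 0.4, -0.4]
gripper_width: 0.0626
```

Still about 1.5 mm up, so lower by 1.5 mm, then release and rise.

```bash
python3 -m crank '[[0,0,-0.006,0,0,0],[0,0,-0.006,0,0,0],[0,0,-0.006,0,0,0]]'
python3 -m crank '[[0,0,0,0,0,0],[0,0,0,0,0,0],[0,0,0,0,0,0],[0,0,0,0,0,0],[0,0,0.12,0,0,0],[0,0,0.28,0,0,0],[0,0,0.43,0,0,0],[0,0,0.43,0,0,0]]' 0
python3 -m crank '[[0,0,0,0,0,0],[0,0,0,0,0,0]]'
python3 - <<'E'
from h import *
c=get_calibration('wrist');print(observe()['eef_pos'])
w=camera('wrist')[:,:,::-1].copy();cv2.imwrite('pics/w9.png',w)
hsv=cv2.cvtColor(w,cv2.COLOR_BGR2HSV)
for b in blobs(hsv,'orange',mn=300):
  P=plane_pts(c,b,.027).astype(np.float32);print(cv2.minEnclosingCircle(P))
E
```

```text
clock: 13.75
eef_pos: [0.5252, 0.0209, 0.0104]
tcp_rot: [2.043, 2.384, 0.002]
force: [-0.9, 0.7, 5.6]
gripper_width: 0.0626
clock: 14.42
eef_pos: [0.529, 0.0203, 0.1242]
tcp_rot: [2.038, 2.378, 0.009]
force: [0.8, -0.6, 0.7]
gripper_width: 0.0881
clock: 14.58
eef_pos: [0.5239, 0.021, 0.1165]
tcp_rot: [-2.044, -2.385, 0.0]
force: [-0.8, -0.3, -0.7]
gripper_width: 0.0882
[0.52386047 0.02103135 0.11653819]
((0.5248240828514099, 0.022586971521377563), 0.02316819503903389)
((0.5205645561218262, 0.031977102160453796), 0.029694316908717155)
```

View pics/w9.png

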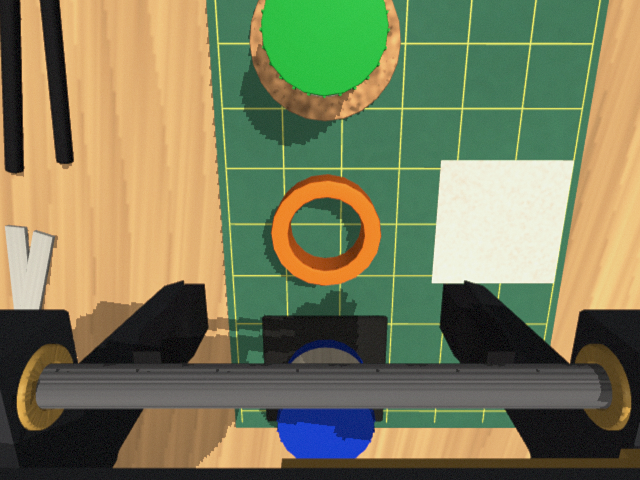

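The tape lies flat and centred. Keep this jaw orientation, which also suits the stamp because its pink neighbour sits along y. Next, the cup.

```bash
python3 -m crank '[[0,0.16,0.04,0,0,0],[0,0.32,0.04,0,0,0],[0,0.48,0.04,0,0,0],[0,0.64,0.04,0,0,0],[0,0.8,0.04,0,0,0],[0,0.95,0.04,0,0,0],[0,0.95,0.04,0,0,0]]'
python3 -m crank '[[-0.004,0.104,0,0,0,0],[-0.004,0.104,0,0,0,0],[-0.004,0.104,0,0,0,0],[-0.004,0.104,0,0,0,0]]'
python3 - <<'E'
from h import *
c=get_calibration('wrist');s=observe();print(s['eef_pos'],s['joint_velocities'].round(3))
w=camera('wrist')[:,:,::-1].copy();cv2.imwrite('pics/w10.png',w)
print(proj(c,[.523,.2845,.07]),proj(c,[.523,.2845,.0]))
E
```

```text
clock: 15.22
eef_pos: [0.5222, 0.2639, 0.1249]
tcp_rot: [-2.037, -2.388, 0.001]
force: [-1.5, -0.2, -0.5]
gripper_width: 0.0879
clock: 15.55
eef_pos: [0.5225, 0.2835, 0.1255]
tcp_rot: [-2.044, -2.385, 0.004]
force: [0.9, -0.3, -0.1]
gripper_width: 0.0882
[0.52250768 0.28351096 0.12545244] [-0.016 -0.013 -0.001  0.     0.002  0.003]
[326.08084106 254.8833635 ] [325.70393465 218.8094005 ]
```

View pics/w10.png

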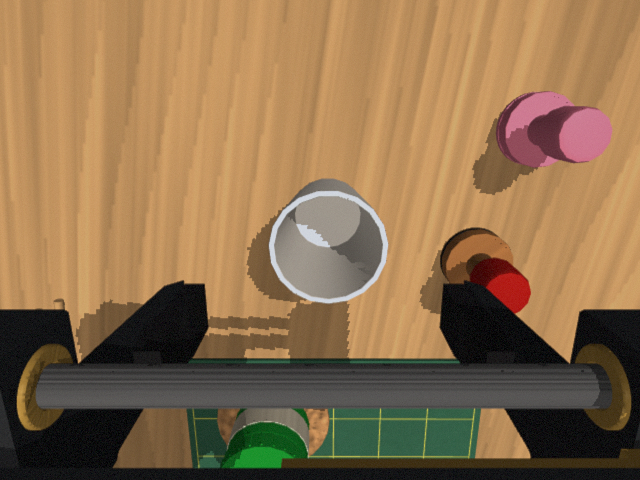

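```bash
python3 - <<'E'
from h import *
c=get_calibration('wrist');s=observe();print(s['eef_pos'],ray(c,328.5,247,.07),'stamp base',ray(c,476,261,.007),ray(c,503,284,.055))
E
```

```text
[0.52278134 0.283269   0.12579619] [0.52391839 0.28846288] stamp base [0.6260126  0.27262011] [0.62346275 0.27684036]
```

```bash
python3 -m crank '[[0.002,0.01,-0.06,0,0,0],[0.002,0.01,-0.2,0,0,0],[0.002,0.01,-0.32,0,0,0],[0.002,0.01,-0.4,0,0,0],[0.002,0.01,-0.415,0,0,0],[0.002,0.01,-0.415,0,0,0],[0.002,0.01,-0.415,0,0,0]]' 0
python3 -m crank '[[0,0,0,0,0,0],[0,0,0,0,0,0],[0,0,0,0,0,0],[0,0,0,0,0,0],[0,0,0,0,0,0],[0,0,0,0,0,0]]' 1 18
```

```text
clock: 16.18
eef_pos: [0.5246, 0.2865, 0.0241]
tcp_rot: [2.045, 2.384, 0.001]
force: [0.0, 0.9, -0.4]
gripper_width: 0.0883
clock: 16.68
eef_pos: [0.5242, 0.2872, 0.024]
tcp_rot: [2.044, 2.385, 0.001]
force: [-0.9, -0.5, 5.0]
gripper_width: 0.0587
```

```bash
python3 -m crank '[[0,0,0.08,0,0,0],[0,0,0.2,0,0,0],[0,0,0.3,0,0,0],[0.05,-0.12,0.3,0,0,0],[0.11,-0.26,0.3,0,0,0],[0.17,-0.4,0.3,0,0,0],[0.23,-0.54,0.3,0,0,0],[0.29,-0.68,0.3,0,0,0]]'
python3 -m crank '[[0.06,-0.14,0,0,0,0],[0.12,-0.26,0,0,0,0],[0.149,-0.315,0,0,0,0],[0.149,-0.315,0,0,0,0],[0.149,-0.315,-0.08,0,0,0],[0.149,-0.315,-0.18,0,0,0],[0.149,-0.315,-0.26,0,0,0],[0.149,-0.315,-0.26,0,0,0]]'
python3 -m crank '[[0,0,0,0,0,0],[0,0,0,0,0,0]]'
python3 - <<'E'
from h import *
print(observe()['eef_pos'])
w=camera('wrist')[:,:,::-1].copy();cv2.imwrite('pics/w11.png',w)
E
```

```text
clock: 17.35
eef_pos: [0.5965, 0.1155, 0.0982]
tcp_rot: [-2.044, -2.386, 0.0]
force: [0.8, 1.5, -0.8]
gripper_width: 0.0587
clock: 18.02
eef_pos: [0.6291, 0.0403, 0.0283]
tcp_rot: [-2.038, -2.381, 0.007]
force: [-1.6, -0.2, -1.5]
gripper_width: 0.0583
clock: 18.18
eef_pos: [0.6339, 0.0392, 0.0342]
tcp_rot: [2.043, 2.386, 0.001]
force: [0.5, -0.1, 0.3]
gripper_width: 0.0582
[0.6338841  0.03922915 0.03422044]
```

View pics/w11.png

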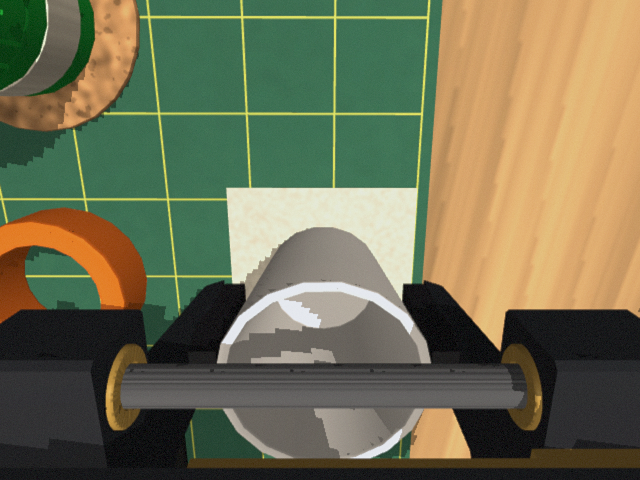

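```bash
python3 -m crank '[[0,-0.005,-0.008,0,0,0],[0,-0.006,-0.018,0,0,0],[0,-0.006,-0.026,0,0,0],[0,-0.006,-0.028,0,0,0],[0,-0.006,-0.028,0,0,0],[0,-0.006,-0.028,0,0,0]]'
python3 -m crank '[[0,0,0,0,0,0],[0,0,0,0,0,0],[0,0,0,0,0,0],[0,0,0,0,0,0],[0,0,0.1,0,0,0],[0,0,0.24,0,0,0],[0,0,0.38,0,0,0],[0,0,0.4,0,0,0]]' 0
python3 -m crank '[[0,0,0,0,0,0],[0,0,0,0,0,0]]'
python3 - <<'E'
from h import *
c=get_calibration('wrist');print(observe()['eef_pos'],proj(c,[.6337,.0374,.073]),proj(c,[.6337,.0374,.003]))
w=camera('wrist')[:,:,::-1].copy();cv2.imwrite('pics/w12.png',w)
E
```

```text
clock: 18.73
eef_pos: [0.6341, 0.0368, 0.0271]
tcp_rot: [2.044, 2.385, 0.001]
force: [-1.5, 1.1, 5.7]
gripper_width: 0.0586
clock: 19.4
eef_pos: [0.6373, 0.0363, 0.133]
tcp_rot: [2.039, 2.379, 0.009]
force: [2.3, 0.1, 1.7]
gripper_width: 0.0879
clock: 19.57
eef_pos: [0.6333, 0.0367, 0.1259]
tcp_rot: [2.045, 2.385, 0.0]
force: [0.1, -0.7, -0.5]
gripper_width: 0.0881
[0.63334398 0.03667652 0.12592479] [325.39819829 257.11237632] [324.88906757 220.28055576]
```

View pics/w12.png

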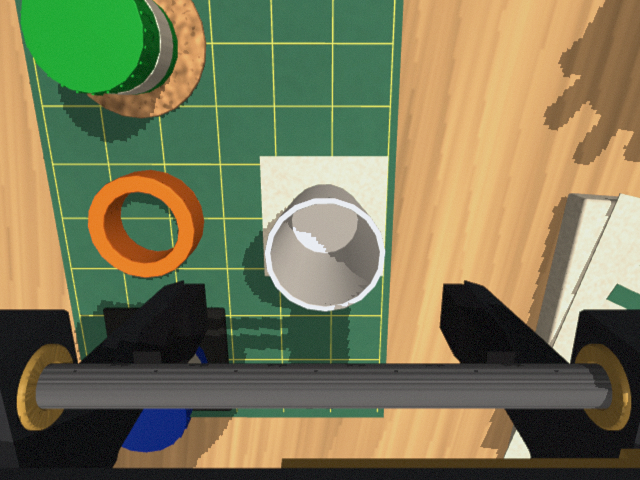

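The cup stands centred on the white square. Now the red-knobbed stamp.

```bash
python3 -m crank '[[-0.01,0.15,0,0,0,0],[-0.02,0.3,0,0,0,0],[-0.03,0.45,0,0,0,0],[-0.035,0.6,0,0,0,0],[-0.035,0.75,0,0,0,0],[-0.035,0.88,0,0,0,0],[-0.035,0.94,0,0,0,0],[-0.035,0.94,0,0,0,0]]'
python3 -m crank '[[0,0,0,0,0,0],[0,0,0,0,0,0],[0,0,0,0,0,0]]'
python3 - <<'E'
from h import *
c=get_calibration('wrist');s=observe();print(s['eef_pos'],s['joint_velocities'].round(3))
w=camera('wrist')[:,:,::-1].copy();cv2.imwrite('pics/w13.png',w)
print(proj(c,[.6245,.2715,.058]),proj(c,[.6245,.2715,.014]))
hsv=cv2.cvtColor(w,cv2.COLOR_BGR2HSV)
for b in blobs(hsv,'red',mn=200):
  P=plane_pts(c,b,.058).astype(np.float32);print(b.reshape(-1,2).mean(0),cv2.minEnclosingCircle(P))
E
```

```text
clock: 20.28
eef_pos: [0.6229, 0.2748, 0.1237]
tcp_rot: [-2.038, -2.388, 0.004]
force: [0.2, -1.4, 0.1]
gripper_width: 0.0879
clock: 20.53
eef_pos: [0.6249, 0.2697, 0.1255]
tcp_rot: [-2.047, -2.383, 0.002]
force: [0.1, -0.9, -0.3]
gripper_width: 0.088
[0.6248568  0.26974099 0.125528  ] [-0.003 -0.008 -0.004  0.004  0.001  0.003]
[324.38657724 245.59042006] [324.29871348 223.24702164]
[324.99346405 237.7254902 ] ((0.6239084005355835, 0.275797963142395), 0.01571214757859707)
```

View pics/w13.png

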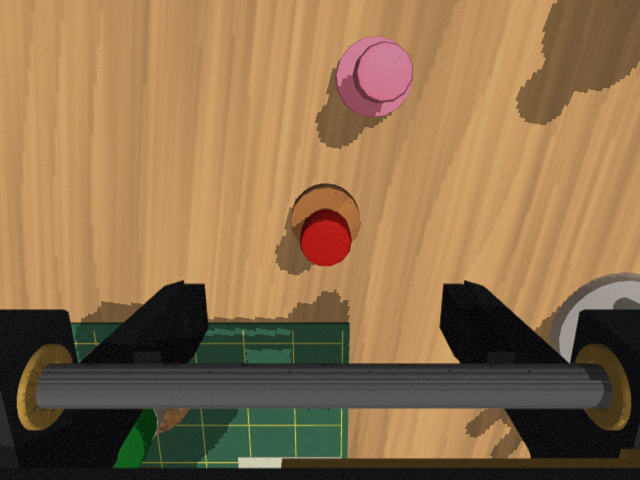

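The red knob's top is at (326,241), between the fingers, and the pink one is clear at (380,72). Descend and grip the knob.

```bash
python3 -m crank '[[-0.001,0.008,-0.06,0,0,0],[-0.001,0.008,-0.2,0,0,0],[-0.001,0.008,-0.32,0,0,0],[-0.001,0.008,-0.38,0,0,0],[-0.001,0.008,-0.392,0,0,0],[-0.001,0.008,-0.392,0,0,0],[-0.001,0.008,-0.392,0,0,0]]' 0
python3 -m crank '[[0,0,0,0,0,0],[0,0,0,0,0,0],[0,0,0,0,0,0],[0,0,0,0,0,0],[0,0,0,0,0,0],[0,0,0,0,0,0],[0,0,0,0,0,0],[0,0,0,0,0,0]]' 1 25
```

```text
clock: 21.17
eef_pos: [0.6256, 0.2737, 0.0294]
tcp_rot: [2.044, 2.384, 0.002]
force: [0.2, 1.0, 0.7]
gripper_width: 0.0879
clock: 21.83
eef_pos: [0.6245, 0.2737, 0.0282]
tcp_rot: [-2.044, -2.385, 0.0]
force: [0.0, -0.1, 0.2]
gripper_width: 0.0368
```

```bash
python3 -m crank '[[0,0,0,0,0,0],[0,0,0,0,0,0],[0,0,0,0,0,0],[0,0,0,0,0,0]]' 1 25
python3 - <<'E'
from h import *
w=camera('wrist')[:,:,::-1].copy();cv2.imwrite('pics/w14.png',w)
E
```

```text
clock: 22.17
eef_pos: [0.6245, 0.2737, 0.0282]
tcp_rot: [2.045, 2.385, -0.0]
force: [-0.6, 1.0, -0.1]
gripper_width: 0.0269
```

View pics/w14.png

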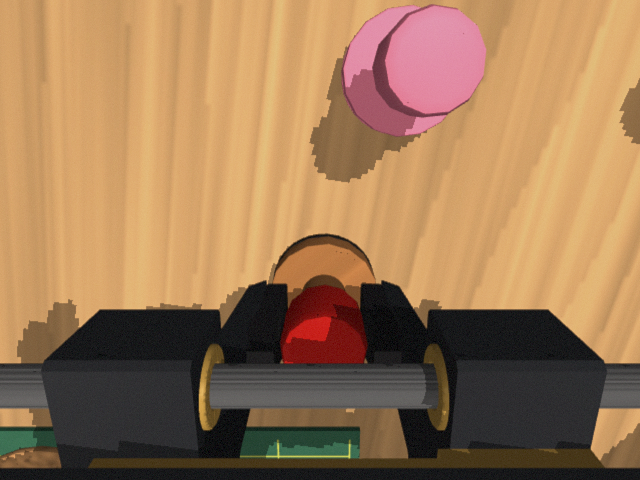

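```bash
python3 -m crank '[[0,0,0.08,0,0,0],[0,0,0.22,0,0,0],[0,0,0.36,0,0,0],[-0.02,-0.08,0.4,0,0,0],[-0.05,-0.22,0.4,0,0,0],[-0.09,-0.36,0.4,0,0,0],[-0.12,-0.5,0.4,0,0,0],[-0.15,-0.64,0.4,0,0,0]]'
python3 -m crank '[[-0.03,-0.14,0,0,0,0],[-0.06,-0.28,0,0,0,0],[-0.09,-0.42,0,0,0,0],[-0.12,-0.56,0,0,0,0],[-0.16,-0.7,0,0,0,0],[-0.186,-0.787,0,0,0,0],[-0.186,-0.787,0,0,0,0],[-0.186,-0.787,0,0,0,0]]'
python3 -m crank '[[0,0,-0.05,0,0,0],[0,0,-0.1,0,0,0],[0,0,-0.12,0,0,0],[0,0,-0.12,0,0,0],[0,0,-0.12,0,0,0]]'
python3 - <<'E'
from h import *
print(observe()['eef_pos'])
w=camera('wrist')[:,:,::-1].copy();cv2.imwrite('pics/w15.png',w)
w=camera('scene')[:,:,::-1].copy();cv2.imwrite('pics/s15.png',w)
cv2.imwrite('pics/s15c.png',cv2.resize(w[190:350,200:400],None,fx=3.7,fy=3.7))
E
```

```text
clock: 22.88
eef_pos: [0.5861, 0.1125, 0.1282]
tcp_rot: [-2.044, -2.386, 0.0]
force: [1.2, 0.1, -1.1]
gripper_width: 0.0272
clock: 23.55
eef_pos: [0.5403, -0.084, 0.1283]
tcp_rot: [-2.048, -2.382, -0.0]
force: [0.9, 0.8, -1.3]
gripper_width: 0.0273
clock: 23.97
eef_pos: [0.54, -0.0819, 0.0971]
tcp_rot: [-2.041, -2.385, 0.001]
force: [0.2, 0.1, -0.5]
gripper_width: 0.027
[ 0.53998834 -0.08192109  0.09705211]
```

View pics/w15.png

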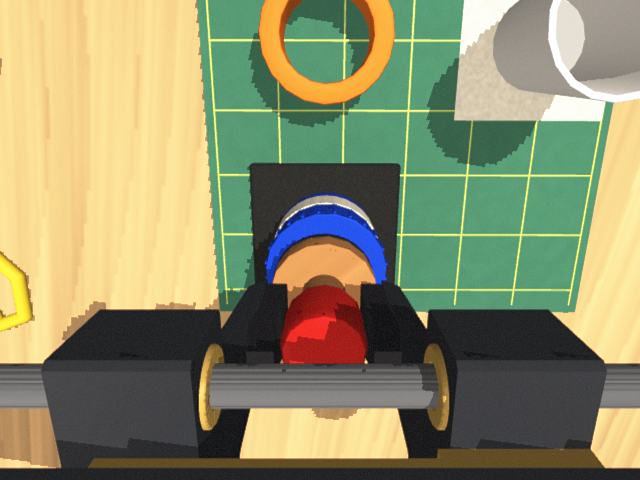

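View pics/s15c.png

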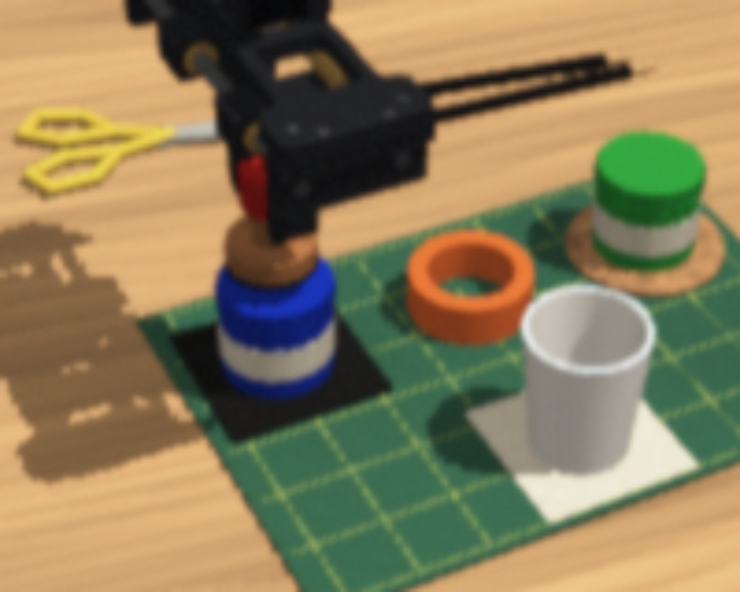

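The stamp is over the middle of the blue lid: foot u≈325, tub u≈327. Lower gently and release.

```bash
python3 -m crank '[[0.002,-0.002,-0.01,0,0,0],[0.002,-0.004,-0.02,0,0,0],[0.002,-0.004,-0.03,0,0,0],[0.002,-0.004,-0.034,0,0,0],[0.002,-0.004,-0.034,0,0,0],[0.002,-0.004,-0.034,0,0,0]]'
```

```text
clock: 24.57
eef_pos: [0.5409, -0.0841, 0.0896]
tcp_rot: [-2.045, -2.385, 0.0]
force: [-0.2, 0.7, -2.0]
gripper_width: 0.0271
```

```bash
python3 -m crank '[[0,0,-0.004,0,0,0],[0,0,-0.007,0,0,0],[0,0,-0.007,0,0,0],[0,0,-0.007,0,0,0]]'
```

```text
clock: 24.9
eef_pos: [0.541, -0.0841, 0.088]
tcp_rot: [2.045, 2.385, 0.0]
force: [-0.1, 1.2, -1.5]
gripper_width: 0.0269
```

```bash
python3 -m crank '[[0,0,-0.003,0,0,0],[0,0,-0.003,0,0,0],[0,0,-0.003,0,0,0]]'
python3 -m crank '[[0,0,0,0,0,0],[0,0,0,0,0,0],[0,0,0,0,0,0],[0,0,0,0,0,0],[0,0,0,0,0,0],[0,0,0,0,0,0]]' 0
python3 -m crank '[[0,0,0.08,0,0,0],[0,0,0.2,0,0,0],[0,0,0.32,0,0,0],[0,0,0.4,0,0,0],[0,0,0.4,0,0,0],[0,0,0.4,0,0,0]]' 0
python3 - <<'E'
from h import *
w=camera('wrist')[:,:,::-1].copy();cv2.imwrite('pics/w16.png',w)
E
```

```text
clock: 25.15
eef_pos: [0.541, -0.084, 0.0871]
tcp_rot: [-2.044, -2.385, 0.0]
force: [0.1, -0.1, -0.7]
gripper_width: 0.027
clock: 25.65
eef_pos: [0.5411, -0.084, 0.0873]
tcp_rot: [2.044, 2.385, 0.0]
force: [0.4, 0.1, 0.1]
gripper_width: 0.065
clock: 26.15
eef_pos: [0.5418, -0.0843, 0.1884]
tcp_rot: [2.043, 2.383, 0.002]
force: [0.2, -0.0, -0.3]
gripper_width: 0.0882
```

View pics/w16.png

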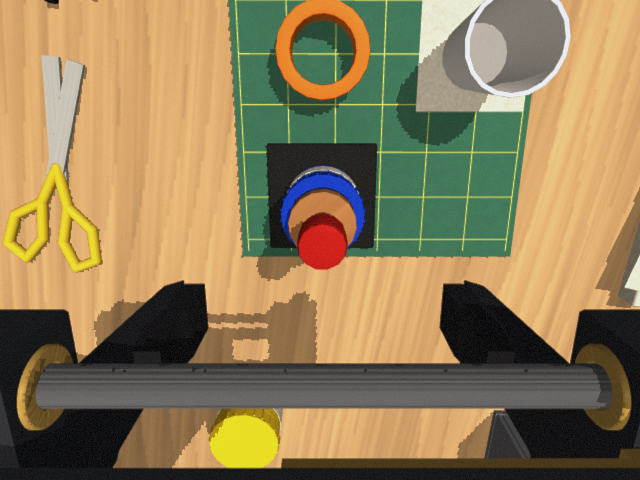

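The stamp stands knob-up on the blue lid. I'll move the arm aside and back so the top camera can make a final check.

```bash
python3 -m crank '[[-0.05,-0.15,0.05,0,0,0],[-0.1,-0.3,0.1,0,0,0],[-0.15,-0.45,0.1,0,0,0],[-0.2,-0.6,0.1,0,0,0],[-0.25,-0.75,0.1,0,0,0],[-0.3,-0.9,0.1,0,0,0],[-0.36,-1,0.1,0,0,0],[-0.4,-1,0.1,0,0,0]]'
python3 -m crank '[[-0.1,-0.1,0,0,0,0],[-0.2,-0.2,0,0,0,0],[-0.25,-0.3,0,0,0,0],[-0.25,-0.3,0,0,0,0],[-0.25,-0.3,0,0,0,0],[-0.25,-0.3,0,0,0,0]]'
python3 - <<'E'
from h import *
w=camera('top')[:,:,::-1].copy();cv2.imwrite('pics/top1.png',w)
v=camera('scene')[:,:,::-1].copy();cv2.imwrite('pics/sc1.png',v)
E
python3 - <<'E'
import re
s=open('m2.py').read().replace('top0','top1')
a=s.index("ck=get");b=s.index("o=(ck")
s=s[:a]+'''
get('green',(48,150,60),(72,255,255),(250,215,305,262),.059)
get('blue',(108,150,60),(128,255,255),(345,200,410,262),.059)
get('yellow',(24,180,90),(34,255,255),(460,230,502,266),.052)
get('tape',(2,150,90),(16,255,255),(300,205,350,262),.027)
get('knob',(0,165,70),(8,255,255),(345,190,410,262),.117)
get('foot',(5,110,60),(20,255,255),(345,190,410,262),.073)
cv2.imwrite('pics/top1c.png',cv2.resize(im[145:285,235:415],None,fx=4.2,fy=4.2,interpolation=2))
for P in ([.6337,.0374,.003],[.6337,.0374,.073]): print(proj(cal,P))
'''
open('m3.py','w').write(s)
E
python3 m3.py
```

```text
clock: 26.87
eef_pos: [0.4386, -0.3379, 0.2099]
tcp_rot: [-2.048, -2.379, 0.002]
force: [-0.4, 0.3, -0.4]
gripper_width: 0.0883
clock: 27.37
eef_pos: [0.3785, -0.4076, 0.2108]
tcp_rot: [-2.043, -2.383, -0.002]
force: [-0.6, 0.9, -0.2]
gripper_width: 0.0882
green cent [508.2 123.2] rect [508.6 123.1] [52.6 49.2] 46.56 eqd 51.4
blue cent [538.3 -73.8] rect [537.7 -71.9] [54.1 29.2] 19.91 eqd 40.3
yellow cent [ 507.4 -282.1] rect [ 507.4 -282.1] [54.2 54.1] 44.81 eqd 54.6
tape cent [525.   20.9] rect [525.   20.7] [62.8 61.9] 1.49 eqd 63.1
knob cent [540.6 -85.7] rect [540.4 -85.7] [26.1 27.9] 45.36 eqd 26.9
foot cent [ 550.6 -127.8] rect [ 542.5 -125.1] [139.4  27.2] 0.08 eqd 60.3
[318.49353935 186.73076671]
[318.57462699 176.99073096]
```

View pics/top1c.png

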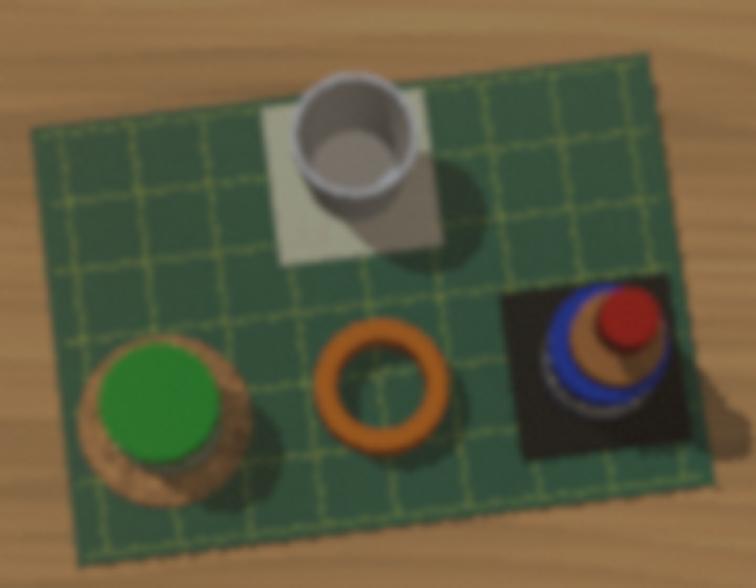

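View pics/sc1.png

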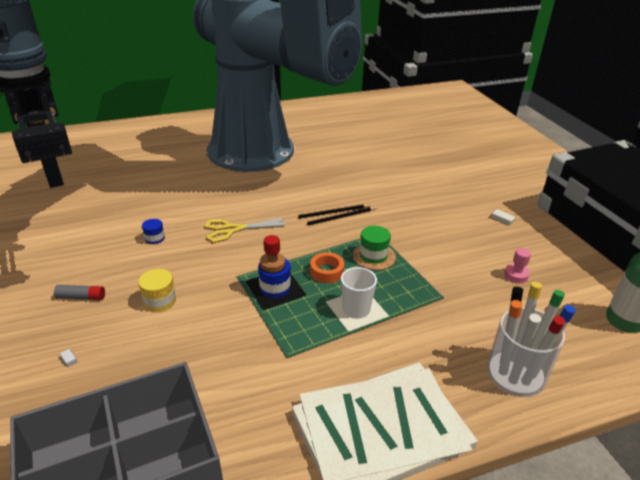

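```bash
python3 - <<'E'
from h import *
c=get_calibration('top')
print('lid',ray(c,379.9,227,.059),'cup',ray(c,319.5,177.4,.073),'foot',ray(c,235+617/4.2,145+337/4.2,.073))
s=observe();print(s['clock'],s['force'])
hand_in()
E
```

```text
lid [ 0.54043019 -0.08413907] cup [0.63292345 0.03557984] foot [ 0.54109663 -0.08641516]
27.4667 [-0.36334859  0.20350751  0.14219262]
the job is handed in; nothing more can be done
```

I set everything out in the order asked and handed the job in at about 27.5 s. The last top and scene pictures show the tubs and cup upright and the robot clear.

| Item | Placed on | Offset from target (top camera) |
|---|---|---|
| Green tub | cork coaster | about 1.6 mm |
| Larger blue tub | black coaster | about 1 mm |
| Tape roll, flat | mat origin | under 0.5 mm |
| Cup | white square | about 2 mm |
| Red stamp, knob up | blue lid | about 2 mm from the lid's centre |

The yellow tub measured at the same spot as before. I did not touch the small blue tub or the pink stamp.

Two final checks are weaker than the rest. The automatic colour masks for the stamp's foot and the partly hidden blue lid gave unusable centres, so I read those two, and the cup's rim, by hand from the enlarged crop. The wrist camera also read about 2–4 mm off the top camera in places, which I allowed for.

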